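# Roll the empty bottle into its bench rest

### The job

An empty one-litre glass bottle has been left lying loose on the bench next to the steel bottle rest. With your fingers resting on top of it like a flat palm, roll it up to the rest, over the rest's low rounded edge and into the berth on its side, so that it lies still along the centre stop, and take your hand away. It is glass: press gently, keep it under your hand so that it never runs or bangs, do not lift it or shove it from behind, and leave everything else where it stands.

Things in the scene. Friction and masses are not known exactly. Their poses are not given: they have to be found in the camera images.
- bottle_mid (a point): Middle of the loose amber glass bottle's round body, on its axis. It lies on the bench left or right of the rest, about parallel to it: 101 mm across (axis 50.5 mm up), straight from 71 mm behind to 67 mm ahead of this point, then neck and blue cap to 141 mm ahead. About 0.5 kg, too thick to grip. x axis along it to the cap; y, z turn as it rolls. A flat hand on top goes twice as far as it rolls.
- rest: Fixed steel bottle rest: plate 190 mm long (x axis), 172 mm wide (y), 2 mm thick, origin at the centre of its underside, z up, bench at height 0. Upright centre stop along x at y = 0, 10 mm thick, 60 mm high. Along each long side, at y = +78 and -78 mm, a rounded edge (radius 8 mm) stands 5 mm above the bench; a bottle rolling over it rises 5 mm, then drops into the berth.
- berth_left (a point): Where bottle_mid lies when the bottle is home in the berth on the rest's +y side: 56.5 mm from the rest's middle line, 52.5 mm above the bench. Same axes as the rest.
- berth_right (a point): The same for the berth on the rest's -y side (y = -56.5 mm).
- tipbox: Bystander: loose pipette-tip box on the other side of the rest, 122 x 84 x 67 mm, origin at the centre of its underside.
- reagent_mid (a point): Bystander: middle of a small upright plastic bottle, 56 mm across and about 120 mm high, beyond the work.
- tuberack: Bystander: steel tube rack with white tubes, fixed, 70 x 200 mm and 105 mm high, origin at the centre of its underside.

How it is judged (in metres and radians):
On the way:
1. the bottle is taken over the rest's rounded edge under the fingers (contact force between the fingers and bottle above 0.5 N and (y of bottle_mid in the frame of rest between 0.07 and 0.092 m or y of bottle_mid in the frame of rest between -0.092 and -0.07 m)), for 0.05 s.
At the end, for the whole second after the job is handed in: The bottle lies at rest in the berth on its own side: axis within about 6 mm of the berth's line and within 0.07 rad of it, its middle within 55 mm of the berth's middle along the rest, down on the rest's floor ((y of bottle_mid in the frame of rest between 0.0515 and 0.0635 m or y of bottle_mid in the frame of rest between -0.0635 and -0.0515 m) and x of bottle_mid in the frame of rest between -0.055 and 0.055 m and height (world z) of bottle_mid between 0.0495 and 0.0555 m and angle between the x axis of bottle and the x axis of rest, either way round below 0.07 rad and linear speed of bottle below 0.01 m/s and angular speed of bottle below 0.2 rad/s); the robot touches nothing.
It fails at once if the hand presses the glass with more than 25 N (contact force between any of the arm, the fingers and bottle above 25 N).
It fails at once if the bottle runs (faster than 0.25 m/s) or bangs against the rest (more than 35 N) (linear speed of bottle above 0.25 m/s or contact force between bottle and rest above 35 N).
It fails at once if the bottle is lifted (its axis more than 75 mm above the bench) (height (world z) of bottle_mid above 0.075 m).
It fails at once if the bottle is shoved from behind or beside, not rolled from on top (grasp point less than 45 mm above the lying bottle's axis while touching it) (contact force between the fingers and bottle above 0.5 N and height (world z) of the grasp point below 0.095 m).
It fails at once if the tip box or the small bottle is moved by more than 20 mm, or the tube rack is struck (distance of any of tipbox, reagent_mid from where it was at the start of the episode above 0.02 m or contact force between anything else and tuberack above 5 N).
It also fails if it takes over 72 s, if anything falls off the work surface, if the arm or the gripper's body presses on something with over 40 N, if the wrist force passes 120 N, or if a joint passes its speed limit or range.

### The arm

A 6-joint arm with a two-finger parallel gripper is mounted at the origin on the work surface. World frame = base frame: x ahead of the robot, y to its left, z up, the work surface at z = 0. Lengths are in mm, angles in rad, forces in N, time in s.
With the tool pointing down it reaches from about 300 to 775 mm from the base axis. Payload 14.6 kg.
Tool frame: the origin (TCP) lies on the centre line of the jaws, within the pads' length; the fingertips stand 19 mm ahead of it and the grasp point (between the pads) is the TCP (bot.tip_reach is the distance from the TCP to the fingertips, in mm); z points along the fingers, y is the line along which they close (so a half turn about z gives the same grasp; the last joint's range is limited). The gripper opens to 85 mm and grips with 20 to 120 N. Pads are 22 mm wide; open, the fingers measure 114 mm over their backs; the gripper's body (76 mm by 85 mm) begins 54 mm behind the grasp point. The pads swing forward as they close: fully open they stand 13 mm farther back than shut.
Start: joints at [1.046, 0.3, 1.521, -0, 1.321, -0.067], TCP at [243.083, 493.356, 250.281] pointing down, gripper open.
Joint ranges: [-3.03, 3.03], [-0.79, 2.21], [0.23, 2.52], [-1.04, 4.18], [0, 3.07], [-2.55, 2.55]. Speed limits (rad/s): [2.22, 2.22, 2.57, 3.14, 3.14, 3.14].

### API

Orientations are given as a unit quaternion [w, x, y, z].
In Python, from rig import bot gives the robot as it stands. Calls block until the motion is done:
- bot.move_to(position, orientation): joint-space move of the TCP to a pose.
- bot.servo_line(position, attitude=None, speed=150, until_force=None): straight line of the TCP; attitude=None keeps the orientation; speed is the mean speed in mm/s. With until_force (N) it stops when the force on the tool has changed by that much, and returns True; else False.
- bot.move_joints(angles): joint-space move.
- bot.move_gripper(opening, grip_force=None): finger opening in mm; grip_force is the grip in N (None keeps the last); returns when the fingers have stopped.
- bot.dwell(seconds).
- bot.ik(position, orientation): joint angles nearest the present ones, or None.
- bot.read_state(): the state.
- bot.read_camera(name): name is "side" or "top"; returns a dict with "image" (384x512x3 uint8, blue, green, red), "depth" (384x512 float32, mm along the optical axis (not along the pixel's ray), 0 where there is no reading), "fovy" (degrees; the focal length in pixels is half the picture's height over the tangent of half this angle, whatever the lens; pixels are square), "cx", "cy" (the principal point, pixels), "eye" and "attitude" of the camera in the world. Camera axes: x right, y down, z forward; pixel columns grow to the right and rows downward; lengths in mm; the calibration is good to about 2 mm. A picture is of the moment at which its call begins.
A pose or a line that the arm cannot do raises bot.MotionError and nothing moves.
- bot.finish_job(): hands the job in; it is judged then, once.
The state is a dict: "clock": time; "joint_positions": joint angles; "qvel": joint speeds; "effort": joint torques, N m; "ee_pos": TCP position; "tool_rot": TCP orientation; "ft_force": force on the tool from outside, world axes, zero at the start; "moment": the same for the moment, N m; "grip_width": finger opening in mm; "grip_force": force on a finger pad.
Only numpy, scipy, OpenCV 4.12 (cv2) and the standard library are available. Lean on these libraries where they do the work, as an engineer would, in place of code of your own. Each camera call takes 0.05 s, during which the arm holds its last target. There are 200 camera calls.

## Working session

There is one attempt and no reset: what is moved stays moved. The work goes in short steps, each a Python script; the robot and the scene stay as the last script left them, time stands still between calls to the robot, and variables do not carry over. Pictures are saved under pics/ and viewed, at most 10 in all, crops included, and the job is handed in when it is done.

```bash
mkdir -p pics; ls
cat > h.py <<'E'
import numpy as np,cv2
from scipy.spatial.transform import Rotation as R
from rig import bot
def cam(n):
    c=bot.read_camera(n); a=c["attitude"]; a=np.array(a)
    c["R"]=R.from_quat([a[1],a[2],a[3],a[0]]).as_matrix() if a.size==4 else a
    c["f"]=c["image"].shape[0]/2/np.tan(np.radians(c["fovy"])/2)
    return c
def cloud(c):
    d=c["depth"]; v,u=np.indices(d.shape)
    P=np.stack([(u-c["cx"])/c["f"]*d,(v-c["cy"])/c["f"]*d,d],-1)
    W=P@c["R"].T+np.array(c["eye"]); W[d==0]=np.nan
    return W
E
python3 - <<'E'
from h import *
s=bot.read_state(); print(s)
for n in("top","side"):
    c=cam(n); np.savez(f"{n}.npz",W=cloud(c),im=c["image"],eye=c["eye"],R=c["R"],f=c["f"],cx=c["cx"],cy=c["cy"])
    print(n,c["eye"],c["fovy"],c["cx"],c["cy"],c["attitude"])
    cv2.imwrite(f"pics/{n}.png",cv2.resize(c["image"],(800,600)))
E
```

```text
pics
{'clock': 0.0, 'joint_positions': array([ 1.04639896e+00,  3.00511042e-01,  1.52159892e+00,  2.77407743e-06,
        1.32070185e+00, -6.65440295e-02]), 'qvel': array([-0.00072016, -0.00177133,  0.00150315, -0.00044207,  0.00031588,
        0.00024927]), 'effort': array([ 3.26755924e-05, -5.43494225e+01, -3.61791551e+01, -3.65897529e-05,
        4.06240506e-03,  1.22973861e-05]), 'ee_pos': array([242.97841556, 493.17600145, 249.69184656]), 'tool_rot': array([-1.78788258e-04,  2.26932616e-01,  9.73910271e-01, -5.82769739e-04]), 'ft_force': array([ 0.30105843, -0.95165343,  0.08628114]), 'moment': array([ 0.00849594, -0.01115637, -0.04342396]), 'grip_force': 0.0, 'grip_width': 85.70844810581967}
top [ 489.04272951    3.4988446  1181.26058286] 56.13345317821214 253.85597915878236 186.17965981498753 [-0.0274061   0.71246351 -0.70059065  0.02858999]
side [  276.51053386 -1066.35714392   768.46040802] 47.092566715887074 255.90060648266797 190.46570112855443 [-0.47169107  0.87170203 -0.11757783  0.0617945 ]
```

View pics/top.png

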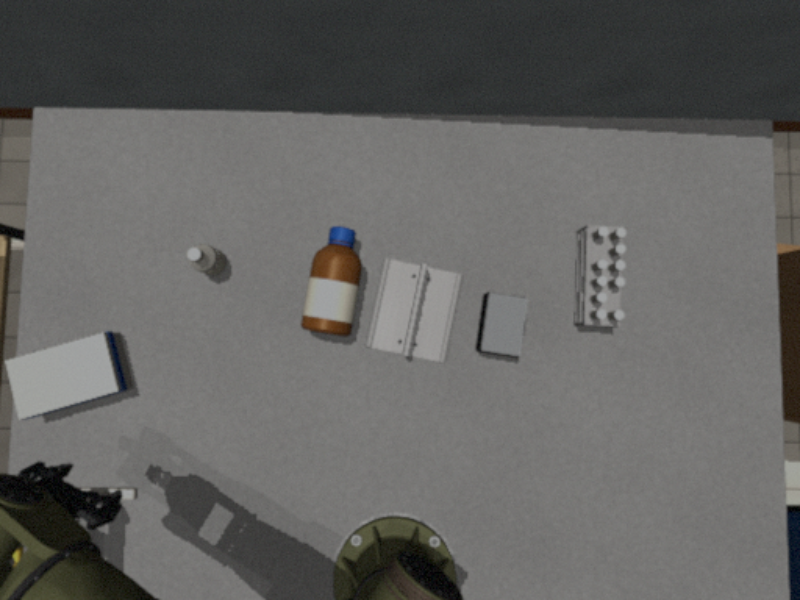

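View pics/side.png

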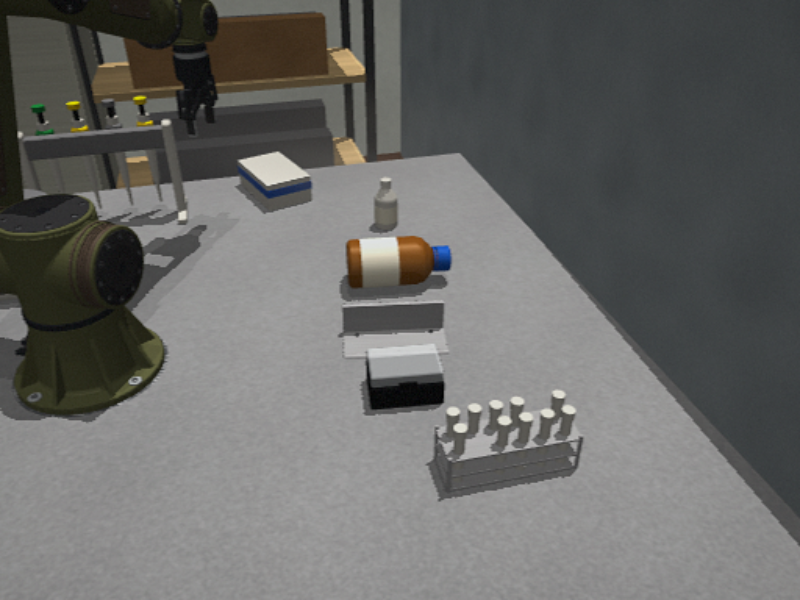

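The top view shows the bottle (335,285) lying left (+y) of the rest (415,310), cap pointing +x and slightly askew to the rest. The tip box is at (503,325), the small bottle at (203,258) and the rack at (600,275).

Run:
```python
import numpy as np,cv2
from scipy.optimize import least_squares
D=np.load("top.npz");W=D["W"];im=D["im"].astype(int)
s=.64
def reg(x0,x1,y0,y1): 
    m=np.zeros(W.shape[:2],bool); m[int(y0*s):int(y1*s),int(x0*s):int(x1*s)]=1; return m
b=reg(295,365,220,340); print("bench z",np.nanmedian(W[reg(300,360,380,450)][:,2]))
P=W[b&(W[...,2]>35)];print(len(P),P.min(0),P.max(0))
body=P[(P[:,2]>65)]
# cylinder fit, radius 50.5
def res(p):
    y0,k,z0=p; d=np.array([1,k]);n=np.hypot(1,k)
    e=((body[:,1]-y0)-k*(body[:,0]-c0))/n
    return np.hypot(e,body[:,2]-z0)-50.5
# restrict to straight body by colour-independent x: drop front 75mm
c0=np.median(body[:,0]); x0=P[:,0].min()
body=body[body[:,0]<x0+130]; c0=body[:,0].mean()
r=least_squares(res,[body[:,1].mean(),0,50],loss="soft_l1");print("cyl",c0,r.x,np.sqrt(np.mean(r.fun**2)))
k=r.x[1];d=np.array([1,k])/np.hypot(1,k);A=np.array([c0,r.x[0]])
t=(P[:,:2]-A)@d; print("t range",np.percentile(t,[0,.5,1,99,99.5,100]))
for name,t0 in(("back+71",t.min()+71),("cap-141",t.max()-141)): print(name,A+t0*d)
# rest
m=reg(360,470,250,370)
S=W[m&(W[...,2]>50)&(W[...,2]<70)];
S=S[(S[:,1]<-0+60)]
print("stop",len(S),S.mean(0));c,sz,a=cv2.minAreaRect(S[:,:2].astype(np.float32));print(c,sz,a)
bright=im.sum(2)
M=m&(bright>480)&(W[...,2]<30)|(m&(W[...,2]>40)); M=cv2.morphologyEx(M.astype(np.uint8),cv2.MORPH_CLOSE,np.ones((5,5)))
n,l,st,ce=cv2.connectedComponentsWithStats(M);i=1+st[1:,4].argmax()
Q=W[(l==i)&(W[...,2]<15)];print("plate",len(Q),cv2.minAreaRect(Q[:,:2].astype(np.float32)))
v=cv2.resize(np.where((l==i)[...,None],[0,0,255],im).astype(np.uint8)[120:250,170:350],None,fx=4,fy=4,interpolation=0);cv2.imwrite("pics/m.png",v)
Q=W[reg(470,540,280,370)&(W[...,2]>55)];print("tip",Q.mean(0))
```

```text
bench z -0.2717759165022926
1943 [489.35199383  77.61000772  45.1300481 ] [705.74279347 193.05704972 105.83574176]
cyl 555.9746517918155 [136.87714969  -0.14679864  50.07558046] 1.9405883878214751
t range [-63.7377832  -62.63360577 -61.54606558 144.63703573 146.70121999
 149.05974543]
back+71 [563.1598612  135.82237075]
cap-141 [563.94893296 135.70653609]
stop 197 [542.87736794 -32.9718365   59.29164924]
(543.688720703125, -33.17607879638672) (9.933639526367188, 188.66163635253906) 78.96299743652344
plate 0 ((0.0, 0.0), (0.0, 0.0), 0.0)
tip [ 515.03558045 -209.48443089   66.89383491]
```

View pics/m.png

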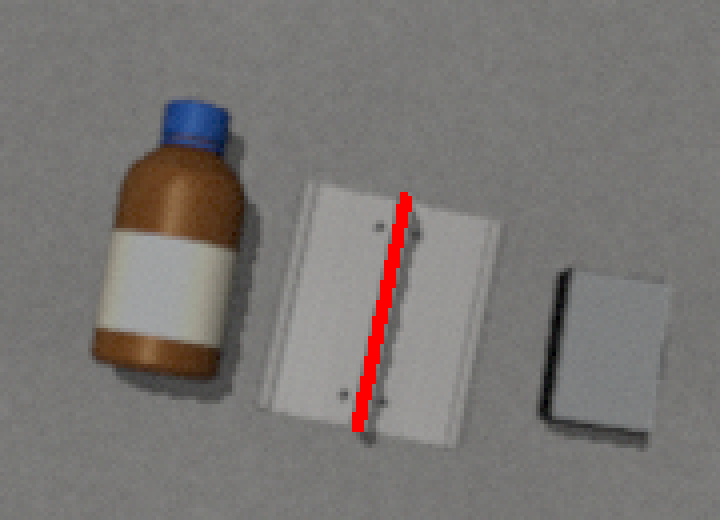

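```bash
cat >> h.py <<'E'
from scipy.optimize import least_squares
RB=50.5; TH=-0.1928; RO=np.array([543.7,-33.2]); EX=np.array([np.cos(TH),np.sin(TH)]); EY=np.array([-EX[1],EX[0]])
def rest(p): p=np.array(p[:2])-RO; return np.array([p@EX,p@EY])
def world(xr,yr): return RO+xr*EX+yr*EY
def quat(yaw):  # tool down, tool y along the bottle (sign nearest to the start pose)
    y=np.array([np.cos(yaw),np.sin(yaw),0]); z=np.array([0,0,-1.])
    best=None
    for s in(1,-1):
        M=np.column_stack([np.cross(s*y,z),s*y,z]); q=R.from_matrix(M).as_quat()[[3,0,1,2]]
        c=bot.ik([*world(0,120),200],q)
        if c is not None and (best is None or abs(c[5])<best[0]): best=(abs(c[5]),q)
    return best[1]
def bottle(yr0,z0g=50.5):
    """fit bottle in rest frame: x, y, relative yaw, axis z"""
    W=cloud(cam("top")).reshape(-1,3); W=W[np.isfinite(W[:,0])]
    p=(W[:,:2]-RO)@np.array([EX,EY]).T
    m=(abs(p[:,1]-yr0)<48)&(abs(p[:,0]+13)<60)&(W[:,2]>68)&(W[:,2]<107)
    p=p[m];z=W[m,2]
    f=lambda q:np.hypot((p[:,1]-q[0]-q[1]*(p[:,0]+13))*np.cos(q[1]),z-q[2])-RB
    r=least_squares(f,[yr0,0,z0g],loss="soft_l1"); return r.x.round(3),len(p)
def fz(): return float(np.mean([bot.read_state()["ft_force"][2] for _ in range(3)]))
E
python3 - <<'E'
from h import *
print(bottle(169.7)); q=quat(TH+.047)
y0=169.7+22; xy=world(-15,y0)
bot.move_to([*xy,190],q); s=bot.read_state(); print(s["clock"],s["ee_pos"],s["joint_positions"],s["ft_force"],bot.tip_reach)
bot.servo_line([*xy,135],speed=80); bot.dwell(.2)
s=bot.read_state();print(s["clock"],s["ee_pos"],s["ft_force"])
c=cam("side"); cv2.imwrite("pics/s2.png",cv2.resize(c["image"][120:220,200:330],None,fx=5,fy=5))
E
```

```text
(array([1.69719e+02, 4.60000e-02, 5.02400e+01]), 1184)
1.8667 [565.44424563 158.74824302 190.20294551] [2.11293881e-01 4.35152880e-01 1.48071957e+00 1.40467831e-04
 1.22546862e+00 3.55308764e-01] [ 0.10702068 -0.11866901  0.90731575] 19.0
2.9 [565.88431935 157.86036701 135.48747288] [0.39719416 0.96271773 0.28816547]
```

View pics/s2.png

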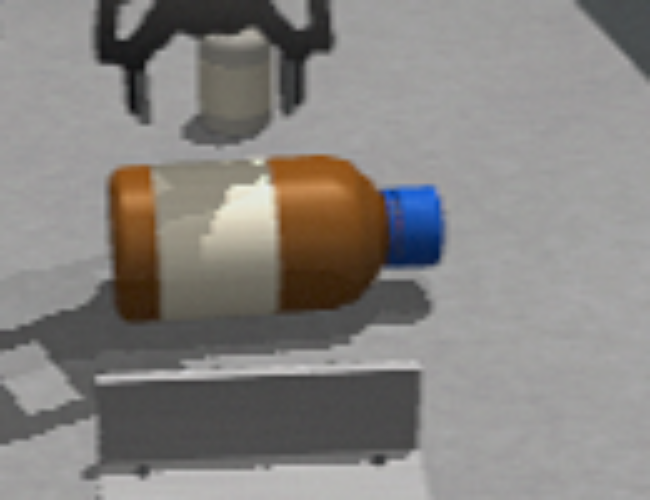

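Side view: the hand is above and behind the bottle, with the finger tips at (140,110) and (290,110) and both over the straight body. Next I touch down gently and measure the stiffness.

Run:
```python
from h import *
xy=world(-15,169.7+20); p=bot.read_state()["ee_pos"]
print(bot.servo_line([*xy,100],speed=25,until_force=2.5)); s=bot.read_state(); print(s["clock"],s["ee_pos"],s["ft_force"],rest(s["ee_pos"]))
z=s["ee_pos"][2]
for i in range(3):
    bot.servo_line([*s["ee_pos"][:2],z-.3*i],speed=20); t=bot.read_state(); print(t["clock"],t["ee_pos"],t["ft_force"],fz())
```

```text
True
4.0333 [565.43068428 156.33153247 105.30314959] [-0.35474205  0.70953148  5.33019647] [-14.98766388 190.18358071]
4.2833 [565.61364232 156.3837175  105.42952774] [0.11045468 0.41757556 2.76196167] 2.761961666756856
4.5333 [565.64175724 156.37706594 105.3057259 ] [-0.07122299  0.78914392  5.50524362] 5.505243618321654
4.7833 [565.68878296 156.47453139 105.23974903] [-0.88464106  0.43501316  7.34361214] 7.3436121442463325
```

```bash
cat >> h.py <<'E'
def zc(s):
    if s>101.7: return 50.5
    if s<59.5: return 52.5
    return -3+np.sqrt(58.5**2-(s-78)**2)
def zt(s,u,w=8): return zc(s)+np.sqrt(RB**2-max(0,abs(u)-w)**2)+6
def stroke(s0,u0,s1,z_now,yaw0,yaw1,ds=2.,F=5.,speed=30,xr=-15):
    dz=z_now-zt(s0,u0); n=int(np.ceil((s0-s1)/ds)); f=F
    for i in range(1,n+1):
        s=s0+(s1-s0)*i/n; u=u0-(s0-s)
        dz+=float(np.clip(.07*(f-F),-.5,.8))
        bot.servo_line([*world(xr,s+u),zt(s,u)+dz],quat_cached(yaw0+(yaw1-yaw0)*i/n),speed=speed)
        v=bot.read_state(); f=fz(); e=v["ft_force"]
        print(f"{v['clock']:.2f} s{s:.1f} u{u:.1f} z{v['ee_pos'][2]:.1f} dz{dz:.2f} Fz{f:.1f} Fy{e[:2]@EY:.1f}")
        if f>16: print("HIGH"); dz+=.8
        if i>1 and f<.6: print("light")
_q={}
def quat_cached(yaw):
    k=round(yaw,4)
    if k not in _q: _q[k]=quat(yaw)
    return _q[k]
def up(h=40):
    p=bot.read_state()["ee_pos"]; bot.servo_line([p[0],p[1],p[2]+3],speed=12); bot.servo_line([p[0],p[1],p[2]+h],speed=150)
E
python3 - <<'E'
from h import *
stroke(169.7,20,133,105.3,TH+.047,TH+.023)
up(30); print(bottle(133)); s=bot.read_state();print(s["clock"],rest(s["ee_pos"]))
E
```

```text
5.08 s167.8 u18.1 z105.9 dz-0.25 Fz3.6 Fy0.4
5.36 s165.8 u16.1 z106.2 dz-0.35 Fz4.7 Fy0.4
5.63 s163.9 u14.2 z106.4 dz-0.38 Fz4.8 Fy1.3
5.91 s162.0 u12.3 z106.6 dz-0.39 Fz5.5 Fy0.6
6.18 s160.0 u10.3 z106.7 dz-0.36 Fz5.2 Fy0.5
6.46 s158.1 u8.4 z106.8 dz-0.34 Fz5.2 Fy-0.8
6.73 s156.2 u6.5 z106.8 dz-0.33 Fz5.0 Fy0.9
7.01 s154.2 u4.5 z106.8 dz-0.33 Fz4.9 Fy0.5
7.28 s152.3 u2.6 z106.8 dz-0.33 Fz5.7 Fy0.8
7.56 s150.4 u0.7 z106.8 dz-0.29 Fz5.3 Fy-0.2
7.83 s148.5 u-1.2 z106.8 dz-0.26 Fz5.2 Fy0.1
8.11 s146.5 u-3.2 z106.8 dz-0.25 Fz6.3 Fy0.0
8.38 s144.6 u-5.1 z106.8 dz-0.16 Fz4.6 Fy1.0
8.66 s142.7 u-7.0 z106.8 dz-0.19 Fz4.7 Fy-0.6
8.93 s140.7 u-9.0 z106.7 dz-0.21 Fz3.6 Fy-0.7
9.21 s138.8 u-10.9 z106.5 dz-0.31 Fz3.7 Fy-0.6
9.48 s136.9 u-12.8 z106.3 dz-0.40 Fz3.2 Fy0.4
9.77 s134.9 u-14.8 z106.0 dz-0.52 Fz3.6 Fy-0.7
10.05 s133.0 u-16.7 z105.7 dz-0.62 Fz4.0 Fy-0.6
(array([1.32409e+02, 3.70000e-02, 4.97300e+01]), 121)
10.8417 [-15.10612502 116.10559535]
```

```bash
cat >> h.py <<'E'
def down(s,u,yaw,xr=-15):
    xy=world(xr,s+u); p=bot.read_state()["ee_pos"]
    bot.servo_line([*xy,p[2]],quat_cached(yaw),speed=100); bot.servo_line([*xy,zt(s,u)+5],speed=60)
    h=bot.servo_line([*xy,zt(s,u)-3],speed=15,until_force=2.5); v=bot.read_state(); print("touch",h,v["clock"],v["ee_pos"][2],fz(),zt(s,u)); return v["ee_pos"][2]-.1
E
python3 - <<'E'
from h import *
z=down(132.4,16,TH+.037)
stroke(132.4,16,105,z,TH+.037,TH)
up(30); p=bot.read_state()["ee_pos"]; bot.servo_line([*world(-15,105+70),p[2]+15],speed=150)
print(bottle(105)); s=bot.read_state();print(s["clock"],rest(s["ee_pos"]))
c=cam("side"); cv2.imwrite("pics/s3.png",cv2.resize(c["image"][120:240,200:330],None,fx=5,fy=5))
E
```

```text
touch True 12.2833 106.25054351692805 5.643288530225231 106.36231041578398
12.57 s130.4 u14.0 z106.5 dz-0.21 Fz3.0 Fy1.3
12.85 s128.5 u12.1 z106.6 dz-0.35 Fz4.4 Fy0.0
13.13 s126.5 u10.1 z106.7 dz-0.40 Fz4.6 Fy0.3
13.42 s124.6 u8.2 z106.8 dz-0.43 Fz6.0 Fy0.1
13.70 s122.6 u6.2 z106.8 dz-0.36 Fz5.6 Fy0.5
13.98 s120.7 u4.3 z106.8 dz-0.31 Fz5.8 Fy0.3
14.27 s118.7 u2.3 z106.8 dz-0.26 Fz4.6 Fy0.7
14.55 s116.7 u0.3 z106.8 dz-0.29 Fz5.5 Fy0.9
14.83 s114.8 u-1.6 z106.8 dz-0.25 Fz5.1 Fy0.5
15.12 s112.8 u-3.6 z106.8 dz-0.24 Fz4.7 Fy-0.3
15.40 s110.9 u-5.5 z106.8 dz-0.26 Fz5.1 Fy0.8
15.68 s108.9 u-7.5 z106.7 dz-0.26 Fz4.3 Fy0.2
15.97 s107.0 u-9.4 z106.6 dz-0.30 Fz5.4 Fy0.0
16.25 s105.0 u-11.4 z106.5 dz-0.27 Fz3.6 Fy0.5
(array([1.05189e+02, 4.20000e-02, 5.04270e+01]), 1006)
17.725 [-15.09337331 174.21397759]
```

View pics/s3.png

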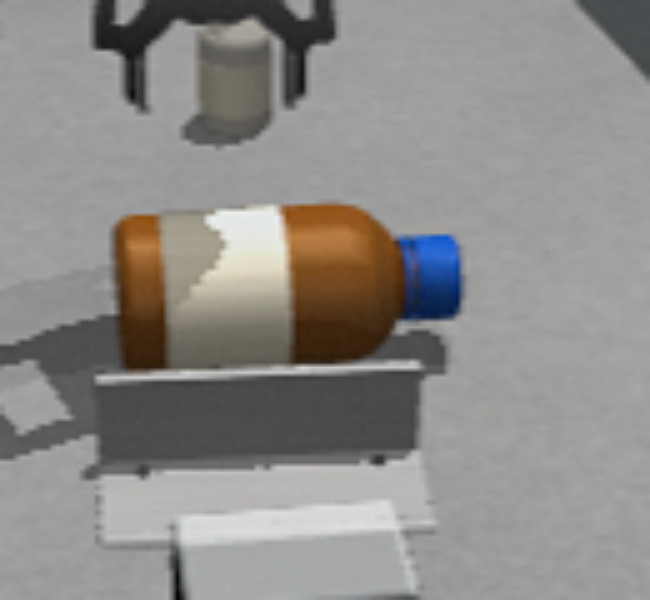

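The bottle is against the foot of the edge at y=105, skewed 0.04 rad. Now the third stroke takes it over.

Run:
```python
from h import *
for k in range(1,33): quat_cached(TH+.042-.042*k/32)
z=down(105.2,24,TH+.042)
stroke(105.2,24,57,z,TH+.042,TH,ds=1.5,F=5.5)
v=bot.read_state(); print(v["ee_pos"],rest(v["ee_pos"]),v["ft_force"])
print(bottle(57,52.5))
c=cam("side"); cv2.imwrite("pics/s4.png",cv2.resize(c["image"][120:240,200:330],None,fx=5,fy=5))
```

```text
touch True 19.65 104.28222897012758 5.541222115416932 104.39832982474441
19.90 s103.7 u22.5 z104.9 dz-0.22 Fz2.9 Fy2.2
20.15 s102.3 u21.1 z105.5 dz-0.40 Fz5.7 Fy2.8
20.40 s100.8 u19.6 z106.3 dz-0.39 Fz6.8 Fy2.0
20.65 s99.4 u18.2 z107.2 dz-0.29 Fz5.7 Fy3.2
20.90 s97.9 u16.7 z107.9 dz-0.27 Fz4.9 Fy2.6
21.15 s96.4 u15.2 z108.6 dz-0.32 Fz6.5 Fy1.9
21.40 s95.0 u13.8 z109.1 dz-0.25 Fz5.5 Fy2.1
21.65 s93.5 u12.3 z109.6 dz-0.25 Fz6.4 Fy2.2
21.90 s92.1 u10.9 z110.0 dz-0.18 Fz4.4 Fy1.1
22.15 s90.6 u9.4 z110.1 dz-0.26 Fz3.5 Fy0.6
22.40 s89.1 u7.9 z110.4 dz-0.40 Fz1.5 Fy0.2
22.65 s87.7 u6.5 z110.7 dz-0.68 Fz3.5 Fy1.6
22.90 s86.2 u5.0 z110.8 dz-0.82 Fz7.1 Fy1.5
23.15 s84.8 u3.6 z111.0 dz-0.71 Fz3.1 Fy1.9
23.40 s83.3 u2.1 z111.1 dz-0.88 Fz5.5 Fy0.5
23.65 s81.8 u0.6 z111.3 dz-0.88 Fz6.6 Fy0.8
23.90 s80.4 u-0.8 z111.2 dz-0.80 Fz7.2 Fy1.7
24.15 s78.9 u-2.3 z111.4 dz-0.68 Fz1.8 Fy1.2
24.40 s77.4 u-3.8 z111.4 dz-0.94 Fz6.7 Fy0.3
24.65 s76.0 u-5.2 z111.4 dz-0.85 Fz5.9 Fy0.3
24.90 s74.5 u-6.7 z111.2 dz-0.82 Fz6.0 Fy0.3
25.15 s73.1 u-8.1 z111.0 dz-0.78 Fz3.7 Fy1.2
25.40 s71.6 u-9.6 z110.7 dz-0.91 Fz3.9 Fy-0.7
25.65 s70.1 u-11.1 z110.5 dz-1.02 Fz6.7 Fy-0.9
25.90 s68.7 u-12.5 z110.1 dz-0.94 Fz5.7 Fy-0.1
26.15 s67.2 u-14.0 z109.7 dz-0.93 Fz4.1 Fy-0.9
26.40 s65.8 u-15.4 z109.1 dz-1.02 Fz5.9 Fy-0.7
26.65 s64.3 u-16.9 z108.5 dz-1.00 Fz5.0 Fy-1.3
26.90 s62.8 u-18.4 z107.8 dz-1.03 Fz4.3 Fy-0.8
27.15 s61.4 u-19.8 z107.0 dz-1.11 Fz4.1 Fy-1.9
27.40 s59.9 u-21.3 z106.1 dz-1.21 Fz3.1 Fy-1.7
27.65 s58.5 u-22.7 z105.3 dz-1.38 Fz2.7 Fy-2.1
27.90 s57.0 u-24.2 z104.6 dz-1.57 Fz1.1 Fy-0.1
[535.15663422   1.80933583 104.6150503 ] [-15.09313124  32.723693  ] [ 1.12168489 -0.31422215  1.08592101]
(array([6.0417e+01, 3.9000e-02, 5.2355e+01]), 101)
```

View pics/s4.png

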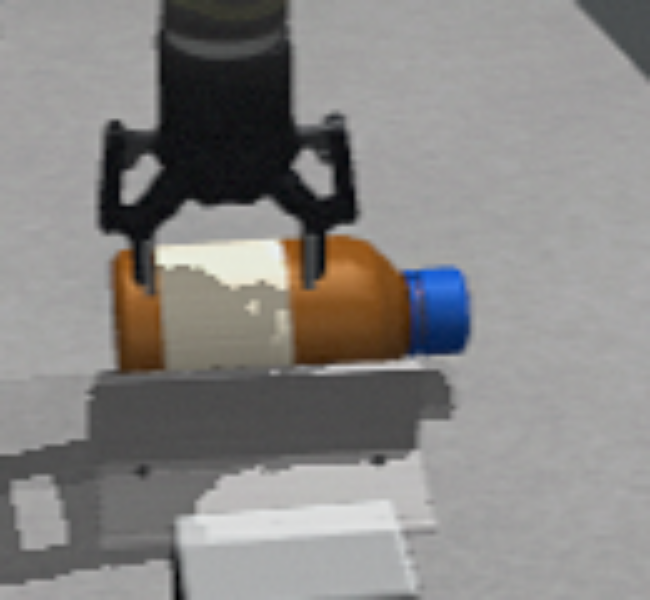

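The fingers are still at the front-top of the bottle, which seems to be in the berth. I lift off and check.

Run:
```python
from h import *
up(60); p=bot.read_state()["ee_pos"]; bot.servo_line([*world(-15,190),p[2]],speed=200)
for _ in range(2): print(bottle(59,52.5)); bot.dwell(.3)
c=cam("top"); cv2.imwrite("pics/t5.png",cv2.resize(c["image"][120:250,170:350],None,fx=4,fy=4)); print(bot.read_state()["clock"])
```

```text
(array([5.7262e+01, 2.2000e-02, 5.2411e+01]), 1204)
(array([5.7409e+01, 2.3000e-02, 5.2438e+01]), 1197)
30.6083
```

View pics/t5.png

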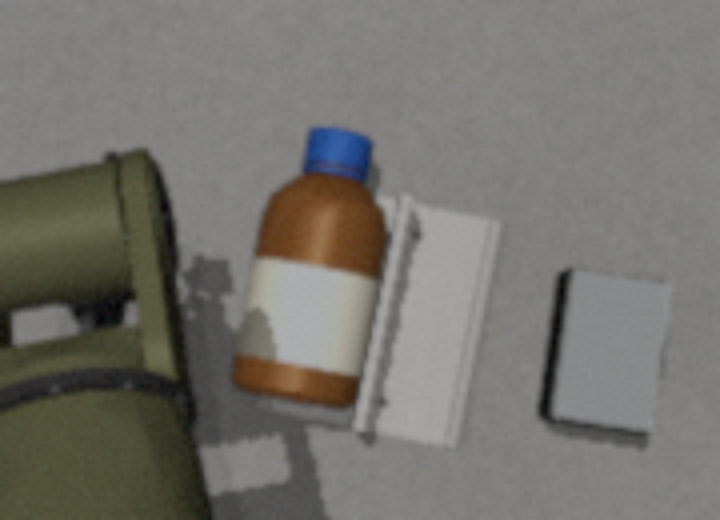

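The top view shows the bottle lying still in the left berth against the stop, its base at (295,390) and cap at (338,150). Fitted y is 57.3 mm, skew 0.022 rad and axis height 52.4 mm, all within limits, and the hand is clear.

```bash
python3 -c "
from rig import bot
print(bot.finish_job())"
```

```text
the job is handed in; nothing more can be done
None
```

I rolled the bottle over the rest's edge under the fingers and left it lying still in the left berth with the hand clear. The job was handed in at about 31 s, and no verdict was returned.

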